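# Slide the dish sled past its spring catch into the reading position

## Task

Move the sled with the two dishes into the reading position: with a fingertip press the long spring-loaded catch bar down and, while keeping it down, push the sled (its paddle stands over the bar) along the track until it is fully home against the end stop, then take the finger away so that the bar springs back up and its tooth stands in the sled's notch. Only press and push: do not lift or carry the sled or the dishes, keep both dishes in their seats, and leave the bottle, the tally counter and the flask beside the track alone.

Things in the scene. Friction and masses are not known exactly. Their poses are not given: they have to be found in the camera images.
- dish_track: Fixed grey track on a grey foot plate, 176 x 290 mm. Origin on the worktop; +y = the way the sled slides home, -x = the catch bar's side; turned up to 0.45 rad. Channel along y about x = 0, bed at z = 10 mm; lipped rails (x = -50 to 50 mm, top z = 21 mm) let the sled rise only 2 mm. End stop face at y = 117 mm. Low reading head (top z = 64 mm) over x = -17 to 77, y = 45 to 81 mm.
- catch_bar (a joint): Travel of the spring catch bar in m: 0 = up (at rest), 0.012 = at its bottom stop. It moves straight down wherever pressed and springs back when released; the spring takes 4.4 N to start and 9.2 N at the bottom. A tooth fixed to it blocks the sled; pressed 6.5 mm or more the tooth is below the bed and the sled passes over it; 8 to 11 mm is comfortable.
- bar_top (a point): Middle of the steel catch bar's flat top, at track x = -76, y = -5, z = 24 mm when up; it moves down with the bar. The bar lies along the track: 36 mm wide (track x = -94 to -58 mm), 200 mm long (track y = -105 to 95 mm).
- tooth_tip (a point): Middle of the top of the bar's square tooth, which stands in the channel: track x = -30 to -20 mm, y = 81 to 89 mm, top at z = 16.5 mm when up.
- sled: Black sled, loose in the channel, 70 x 180 mm, about 0.35 kg, plate 6 mm thick. Origin under its centre; axes as the track's. In the track frame its y starts at -45 to -17 mm, the raised tooth stops it at -9 mm, home is +27 mm. Its front corner on the bar side is a lug (sled y = 65 to 90 mm), with a notch behind (y = 45 to 65 mm) where the tooth rises once y exceeds 24 mm.
- paddle_back (a point): Centre of the back face of the sled's paddle, to be pushed towards track +y: an upright plate over the catch bar, 42 mm wide, 8 mm thick along the track, from 28 to 42 mm above the worktop (4 mm above the bar when up). The point is 76 mm to -x, 4 mm to -y and 25 mm above the sled's origin.
- seat_a (a point): Centre of the front dish seat's floor on the sled (25.5 mm above the worktop), with a low rim of 3.5 mm.
- seat_b (a point): Centre of the rear dish seat's floor on the sled, likewise.
- dish_a: Small round dish, 59 mm across, 14 mm high, loose in the front seat. Origin at the centre of its underside.
- dish_b: Small round dish, 59 mm across, 14 mm high, loose in the rear seat. Origin at the centre of its underside.
- universal_bottle: Bystander: small upright bottle with a screw cap, 29 mm across, 75 mm high, past the end-stop end of the track. Origin at the centre of its underside.
- tally_counter: Bystander: round hand tally counter, 48 x 51 x 36 mm, on the far side of the track. Origin at the centre of its underside.
- culture_flask: Bystander: flat culture flask lying down, 108 x 90 x 23 mm, behind the track's tail end. Origin at the centre of its underside.
Mind the look-alikes: they are no part of the job. What is meant by the dish_a is not blue, and is the smaller of those in its own colour. Of the things shaped like the sled, the black one is meant.

How it is judged:
On the way, in this order (a step that is already met when the one before it is completed fails the run):
1. the catch bar is pressed down by at least 6 mm by the fingers with the sled still in front of the tooth (value of joint catch_bar above 0.006 m and y of sled in the frame of dish_track below 0 m and contact force between the fingers and catch_bar above 0.5 N), for 0.02 s.
2. the sled's lug passes over the tooth, pushed by the fingers (any part of them or the gripper) while the fingertips keep the bar down (value of joint catch_bar above 0.005 m and y of sled in the frame of dish_track between 0.006 and 0.024 m and contact force between the fingers and catch_bar above 0.5 N and contact force between any of the fingers, the arm and sled above 0.1 N), for 0.02 s.
At the end, for the whole second after the job is handed in: The sled is home (within 4.5 mm of the end stop), flat and at rest, the catch bar is back up (within 2 mm) so that its tooth stands in the notch, and both dishes lie in their seats (within 6 mm) (y of sled in the frame of dish_track above 0.0225 m and value of joint catch_bar below 0.002 m and linear speed of sled below 0.01 m/s and angle between sled's own z axis and vertical below 0.04 rad and distance between dish_a and seat_a below 0.006 m and distance between dish_b and seat_b below 0.006 m); the robot touches nothing.
It fails at once if the sled is lifted or tipped (z of sled in the frame of dish_track above 0.016 m or angle between sled's own z axis and vertical above 0.15 rad).
It fails at once if a dish leaves its seat (distance between dish_a and seat_a above 0.012 m or distance between dish_b and seat_b above 0.012 m).
It fails at once if a bystander is disturbed (moved more than 15 mm) (distance of any of universal_bottle, tally_counter, culture_flask from where it was at the start of the episode above 0.015 m).
It also fails if it takes over 40 s, if anything falls off the work surface, if the arm or the gripper's body presses on something with over 40 N, if the wrist force passes 120 N, or if a joint passes its speed limit or range.

## Robot

A 7-joint arm with a two-finger parallel gripper is mounted at the origin on a cart in front of the work surface, level with it; the furniture and walls round the work are solid. World frame = base frame: x ahead of the robot, y to its left, z up, the work surface at z = 0. Lengths are in m, angles in rad, forces in N, time in s.
With the tool pointing down it reaches from about 0.425 to 0.8 m from the base axis. Payload 8.3 kg.
Tool frame: the origin (TCP) lies at the very end of the fingers, on their centre line; the grasp point (between the pads) lies 19 mm behind it; z points along the fingers, y is the line along which they close (so a half turn about z gives the same grasp; the last joint's range is limited). The gripper opens to 85 mm and grips with 20 to 120 N. Pads are 22 mm wide; open, the fingers measure 114 mm over their backs; the gripper's body (76 mm by 85 mm) begins 54 mm behind the grasp point. The pads swing forward as they close: fully open they stand 13 mm farther back than shut.
Start: joints at [1.226, 0.383, 0.016, 1.37, -0.006, 1.388, -0.046], TCP at [0.174, -0.6, 0.199] pointing down, gripper open.
Joint ranges: [-2.95, 2.95], [-0.25, 2.06], [-1.52, 1.56], [0.18, 2.33], [-1.44, 4.58], [0.02, 2.06], [-3.01, 3.01]. Speed limits (rad/s): [2.39, 2.39, 3.01, 3.01, 3.14, 3.14, 3.14].

## Interface

Orientations are given as a rotation vector (axis times angle).
In Python, from plant import arm gives the robot as it stands.
- The arm moves only by the shell command python3 -m creep 'ROWS' [OPENING]. ROWS is JSON, a list of rows, each a list of 2 entries, a list of its own where there are three numbers: the shift along the tool's x, y, z in mm, then the turn, a rotation vector about the tool's x, y, z in rad. In form: [[[dx, dy, dz], [wx, wy, wz]], ...]. A call has exactly 10 rows; each row is the pose to reach, as a shift and turn from the pose commanded when the call began, along the tool's axes at that moment; what a row does not reach only later rows make up. A row lasts 1/12 s, in which the tool goes at most 41.7 mm and 7.16 degrees, less where a joint would pass 70% of its speed; a pose out of reach is approached as far as the arm can. A call with a gripper value outside its range is refused whole. OPENING is the opening, from -1 (shut) to 1 (fully open), set as the call begins (- or left out, the last holds). The fingers move at their own pace and stop on an object; the grip force is fixed at half the most. Time passes only in rows, so rows that repeat a pose let the fingers close, or fill a call up. It gives the time, the measured TCP pose, the force, the opening and the grip force at its end, in the units of the state.
- arm.observe(): the state, without advancing time (a new reading comes with each control period).
- arm.snapshot(name): name is "scene" or "top"; returns the picture (400x640x3 uint8, blue, green, red); there is no depth.
- arm.camera_info(name): a dict with "K" (3x3 intrinsics, pixels), "R" (3x3) and "t" (3): a world point X has camera coordinates R X + t. Camera axes: x right, y down, z forward; pixel columns grow to the right and rows downward; lengths in m; the calibration is good to about 2 mm. A picture is of the moment at which its call begins. camera_info takes no time and is no camera call.
- arm.hand_in(): hands the job in; it is judged then, once.
Trained networks look in the newest picture that a camera, given by its name, has taken for a name from the list of things; names that differ only in an ending like _2 or _b are one class to them, and where a whole thing is asked for, a point or a joint stands for the part that bears it (a point fixed in the world has none). Each returns a list of dicts, best first, with "score" (0 to 1); they miss things now and then, are a little off and sometimes report something else, mostly with a low value. They report only what shows in the picture. A call takes as long as a camera call. They do not tell look-alikes from the thing itself.
- arm.cut_out(camera, label): "region" (400x640 bool, what is visible of it) and "box" ([left, top, right, bottom] in pixels, round what is visible of it).
- arm.spot_point(camera, label): "position" ([column, row] in pixels: a listed point, or the origin of a listed thing).
The state is a dict: "t": time; "joints": joint angles; "qd": joint speeds; "tau": joint torques, N m; "position": TCP position; "ee_rot": TCP orientation; "force": force on the tool from outside, world axes, zero at the start; "moment": the same for the moment, N m; "width": finger opening in m; "grip_force": force on a finger pad.
Only numpy, scipy, OpenCV 4.12 (cv2) and the standard library are available. Lean on these libraries where they do the work, as an engineer would, in place of code of your own. Each camera call takes 0.05 s, during which the arm holds its last target. There are 200 camera calls.

## Working session

There is one attempt and no reset: what is moved stays moved. The work goes in short steps, Python scripts to look and compute and a shell command to move; the robot and the scene stay as the last step left them, time stands still between calls to the robot, and variables do not carry over. Pictures are saved under pics/ and viewed, at most 10 in all, crops included, and the job is handed in when it is done.

```bash
mkdir -p pics; ls
python3 - <<'E'
from plant import arm
import cv2,numpy as np
for c in("scene","top"):
    cv2.imwrite(f"pics/{c}0.png",arm.snapshot(c))
    for l in("dish_track","bar_top","tooth_tip","sled","paddle_back","seat_a","dish_a","universal_bottle"):
        print(c,l,[(round(d['score'],2),np.round(d['position']).tolist()) for d in arm.spot_point(c,l)[:4]])
    i=arm.camera_info(c);print(-np.array(i['R']).T@i['t'])
s=arm.observe();print(s['t'],s['position'],s['ee_rot'],s['width'])
E
```

```text
pics
scene dish_track [(0.73, [312.0, 210.0])]
scene bar_top [(0.84, [328.0, 212.0])]
scene tooth_tip [(0.88, [303.0, 220.0]), (0.32, [276.0, 239.0])]
scene sled [(0.83, [318.0, 209.0]), (0.71, [406.0, 171.0])]
scene paddle_back [(0.67, [335.0, 208.0]), (0.54, [406.0, 171.0])]
scene seat_a [(0.91, [397.0, 168.0]), (0.74, [310.0, 203.0]), (0.65, [323.0, 200.0]), (0.52, [410.0, 163.0])]
scene dish_a [(0.88, [241.0, 229.0]), (0.75, [313.0, 212.0]), (0.68, [331.0, 236.0]), (0.55, [326.0, 198.0])]
scene universal_bottle [(0.46, [274.0, 242.0])]
[-0.54933223  0.77042796  0.80003973]
top dish_track [(0.97, [312.0, 215.0])]
top bar_top [(0.81, [310.0, 240.0])]
top tooth_tip [(0.76, [278.0, 225.0])]
top sled [(0.8, [475.0, 206.0]), (0.75, [319.0, 215.0]), (0.6, [308.0, 213.0])]
top paddle_back [(0.9, [321.0, 241.0]), (0.55, [455.0, 224.0])]
top seat_a [(0.96, [467.0, 198.0]), (0.73, [332.0, 209.0]), (0.65, [488.0, 215.0]), (0.62, [308.0, 210.0])]
top dish_a [(0.9, [331.0, 213.0]), (0.86, [292.0, 268.0]), (0.8, [232.0, 189.0]), (0.76, [308.0, 214.0])]
top universal_bottle [(0.49, [248.0, 232.0]), (0.16, [322.0, 214.0])]
[ 0.3776514  -0.18283551  1.35950378]
0.9 [ 0.17384678 -0.60031777  0.19898753] [-3.11040252e+00 -4.41233335e-01 -1.13749743e-04] 0.08570344103475053
```

Run:
```python
import cv2
a=cv2.imread("pics/top0.png")[130:330,200:520]
cv2.imwrite("pics/top0c.png",cv2.resize(a,None,fx=2.5,fy=2.5,interpolation=cv2.INTER_CUBIC))
```

```text
(no output)
```

View pics/top0c.png

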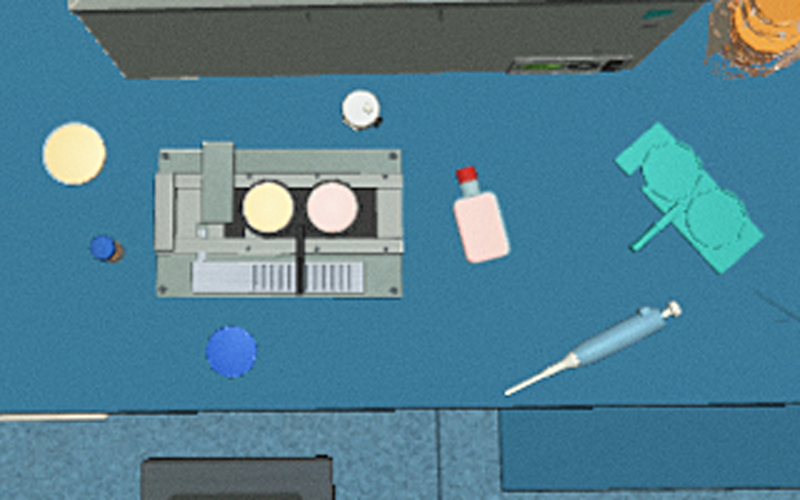

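View pics/scene0.png

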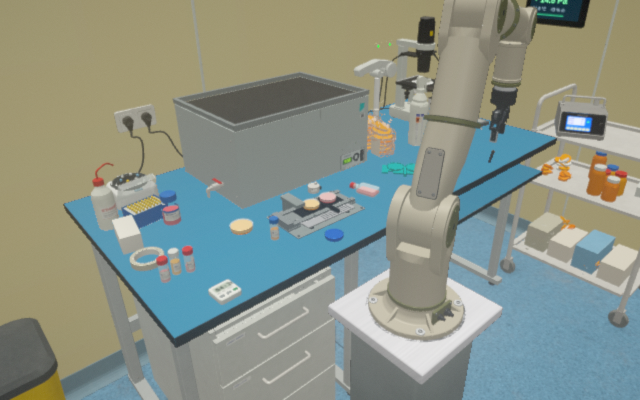

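The top view shows the track at about (311,219). The candidates are:

- **Sleds:** the black one in the track at (319,215) is meant. The teal one at (475,208) is a look-alike.
- **Dishes:** the cream dish at (308,213) in the front seat is dish_a, because it is the smaller cream one. The cream dish at (230,191) is larger, and the blue one at (292,270) is excluded.

The paddle is at (320,240) over the bar. I'll confirm this in an enlarged crop and measure.

```bash
cat > h.py <<'E'
from plant import arm
import cv2,numpy as np
def ray(c,px,z):
    i=arm.camera_info(c);R=np.array(i['R']);t=np.array(i['t'])
    C=-R.T@t;d=R.T@np.linalg.inv(i['K'])@[px[0],px[1],1.]
    return C+d*(z-C[2])/d[2]
E
python3 - <<'E'
from h import *
a=cv2.imread("pics/top0.png")[180:260,250:370]
cv2.imwrite("pics/z.png",cv2.resize(a,None,fx=6.5,fy=6.5,interpolation=cv2.INTER_CUBIC))
f=lambda x,y:(x/2.5+200-.3,y/2.5+130-.3)
for n,p,z in[("bar fl",(192,262),.024),("fr",(192,292),.024),("bl",(364,262),.024),("br",(364,292),.024),("plate",(157,150),.005),("",(401,150),.005),("",(401,297),.005),("",(157,297),.005)]:print(n,ray("top",f(*p),z).round(4))
print("tooth",ray("top",(278,225),.0165),"bar",ray("top",(310,240),.024),"padT",ray("top",(320,240),.042))
E
```

```text
bar fl [ 0.4732 -0.0214  0.024 ]
fr [ 0.4384 -0.0213  0.024 ]
bl [ 0.4701 -0.2215  0.024 ]
br [ 0.4353 -0.2208  0.024 ]
plate [0.6095 0.0228 0.005 ]
 [ 0.6041 -0.2689  0.005 ]
 [ 0.4297 -0.2645  0.005 ]
 [0.434  0.0224 0.005 ]
tooth [ 0.50161088 -0.0249153   0.0165    ] bar [ 0.45570314 -0.11885519  0.024     ] padT [ 0.45420903 -0.14836348  0.042     ]
```

View pics/z.png

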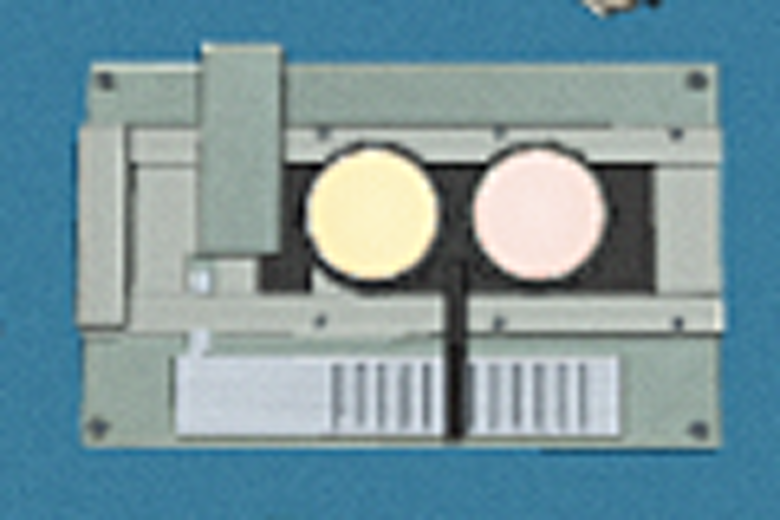

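Confirmed: the black sled is in the track, with the small cream dish in the front seat and the pink one in the rear. The bar spans crop columns 176–620 and the paddle is at 447–467. The track is yawed about -0.016 rad, bar_top is at about (0.454, -0.121), the paddle's back is at world y of about -0.153, and the sled's y is about -33 mm, which is within the stated range.

I'll land behind the paddle at y = -0.19 with the fingers shut.

```bash
cat >> h.py <<'E'
from scipy.spatial.transform import Rotation as Ro
def to(p,yaw=-0.016):
    s=arm.observe();R=Ro.from_rotvec(s['ee_rot'])
    T=Ro.from_matrix(np.array([[np.cos(yaw),np.sin(yaw),0],[np.sin(yaw),-np.cos(yaw),0],[0,0,-1]]))
    print("shift mm",(R.inv().apply(np.array(p)-s['position'])*1000).round(1),"turn",(R.inv()*T).as_rotvec().round(3))
E
python3 -c "
from h import *
to([.4533,-.19,.12])"
```

```text
shift mm [ 382.5 -316.4   79. ] turn [-0.    -0.     0.298]
```

```bash
python3 -m creep '[[[20,-17,2],[0,0,0.03]],[[48,-40,6],[0,0,0.06]],[[76,-63,12],[0,0,0.1]],[[104,-86,18],[0,0,0.14]],[[132,-109,24],[0,0,0.18]],[[160,-132,30],[0,0,0.22]],[[188,-155,36],[0,0,0.25]],[[216,-178,42],[0,0,0.28]],[[240,-198,48],[0,0,0.298]],[[260,-215,54],[0,0,0.298]]]' -1; python3 -c "
from h import *
to([.4533,-.19,.12])"
```

```text
t: 1.73
position: [0.3653, -0.3191, 0.1451]
ee_rot: [3.141, -0.024, 0.001]
force: [0.8, -0.2, 0.6]
width: -0.0001
grip_force: 0.0
shift mm [  86.  -130.4   25.2] turn [ 0.    -0.001  0.001]
```

```bash
python3 -m creep '[[[12,-18,3],[0,0,0]],[[26,-40,8],[0,0,0]],[[40,-62,13],[0,0,0]],[[54,-82,17],[0,0,0]],[[66,-100,21],[0,0,0]],[[76,-116,24],[0,0,0]],[[83,-126,25],[0,0,0]],[[86,-130,25],[0,0,0]],[[86,-130,25],[0,0,0]],[[86,-130,25],[0,0,0]]]'
python3 - <<'E'
from h import *
to([.4533,-.19,.03])
a=arm.snapshot("top");print(arm.spot_point("top","paddle_back")[:2])
b=arm.snapshot("scene")
cv2.imwrite("pics/m1.png",np.hstack([cv2.resize(a[180:260,270:370],(400,320)),cv2.resize(b[160:260,260:385],(400,320))]))
E
```

```text
t: 2.57
position: [0.4517, -0.1936, 0.1202]
ee_rot: [3.141, -0.026, 0.0]
force: [-0.2, -1.1, 0.2]
width: -0.0002
grip_force: 0.0
shift mm [ 1.6 -3.6 90.2] turn [ 0. -0. -0.]
[{'position': [455.8, 224.9], 'score': 0.83}]
```

View pics/m1.png

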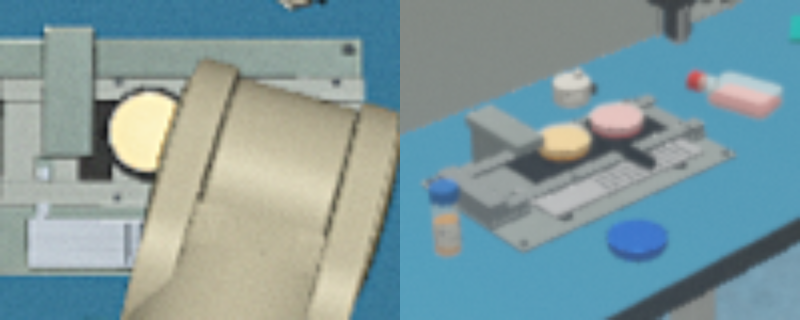

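The arm hides the paddle in the top view (left). In the scene view (right) the gripper tip is above the bar's rear part, at about (346,167). Next I'll descend to just above the bar.

```bash
python3 -m creep '[[[0,-1,10],[0,0,0]],[[1,-2,26],[0,0,0]],[[2,-3,42],[0,0,0]],[[2,-3,56],[0,0,0]],[[2,-3,68],[0,0,0]],[[2,-3,76],[0,0,0]],[[2,-3,82],[0,0,0]],[[2,-3,84],[0,0,0]],[[2,-3,84],[0,0,0]],[[2,-3,84],[0,0,0]]]'
python3 - <<'E'
from h import *
b=arm.snapshot("scene")
cv2.imwrite("pics/m2.png",cv2.resize(b[160:260,260:385],(750,600),interpolation=cv2.INTER_CUBIC))
E
```

```text
t: 3.55
position: [0.4542, -0.1901, 0.0364]
ee_rot: [3.141, -0.026, 0.001]
force: [0.4, 0.4, 0.5]
width: -0.0001
grip_force: 0.0
```

View pics/m2.png

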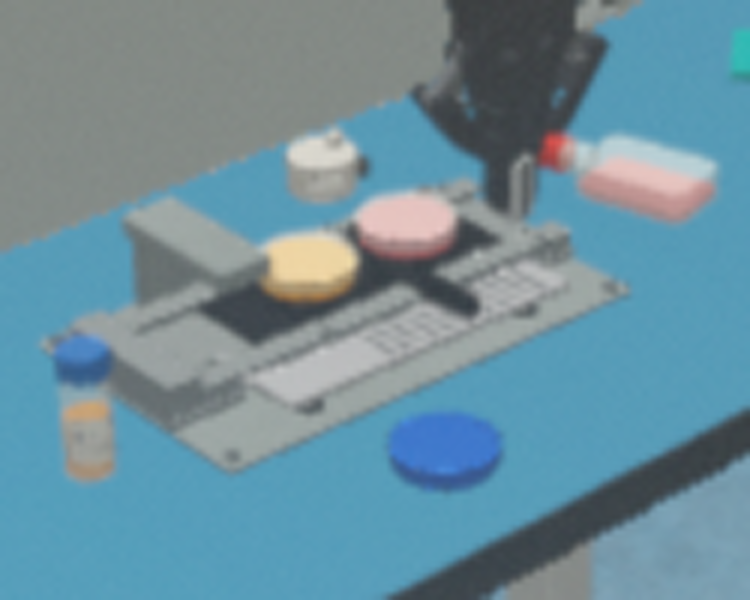

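The fingertips appear at crop (515,212), beyond the rail rather than over the bar end at (540,280). I'll check the calibration projections before going lower.

Run:
```python
from h import *
s=arm.observe();print(s['t'],s['position'])
for c in("scene","top"):
    i=arm.camera_info(c)
    for n,X in(("tcp",s['position']),("bar rear end",[.4527,-.2212,.024]),("bar front",[.4558,-.0214,.024])):
        q=np.array(i['K'])@(np.array(i['R'])@X+i['t']);q=q[:2]/q[2];print(c,n,q.round(1),((q-[260,160])*6).round())
# from scene picture: measured bar ends
for p in((555,278),(275,390)):
    print(ray("scene",(p[0]/6+260,p[1]/6+160),.024).round(3))
print(ray("scene",(515/6+260,215/6+160),.036).round(3))
```

```text
3.6 [ 0.45444392 -0.19017668  0.03666483]
scene tcp [344. 204.] [504. 264.]
scene bar rear end [351.  204.5] [546. 267.]
scene bar front [304.8 224.8] [269. 389.]
top tcp [334.6 239.8] [448. 479.]
top bar rear end [345.3 240.5] [512. 483.]
top bar front [276.5 240.5] [ 99. 483.]
[ 0.44  -0.216  0.024]
[ 0.453 -0.023  0.024]
[ 0.494 -0.236  0.036]
```

Run:
```python
from h import *
a=cv2.imread("pics/scene0.png");b=arm.snapshot("scene")
f=lambda x:cv2.resize(x[180:220,325:370],(390,347),interpolation=cv2.INTER_CUBIC)
d=cv2.absdiff(a,b)
cv2.imwrite("pics/m3.png",np.hstack([f(b),f(np.clip(d.astype(int)*3,0,255).astype(np.uint8))]))
```

```text
(no output)
```

View pics/m3.png

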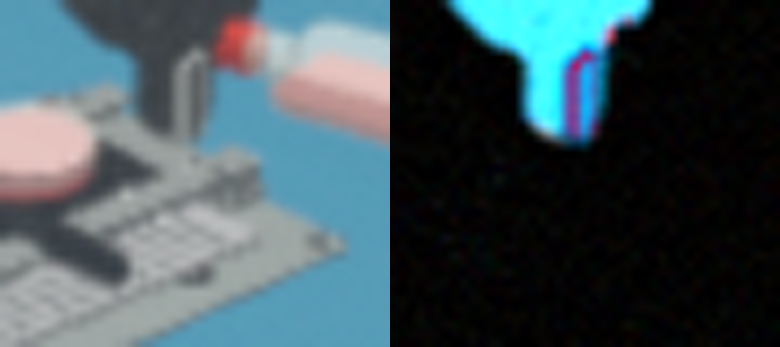

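Run:
```python
from h import *
i=arm.camera_info("scene")
for z in(.0366,.045,.05,.055,.06,.07):
    q=np.array(i['K'])@(np.array(i['R'])@[.4544,-.1902,z]+i['t']);print(z,(q[:2]/q[2]).round(1))
for p in((0.455,-.15,.042),(.4753,-.1485,.042),(.4333,-.148,.042)):
    q=np.array(i['K'])@(np.array(i['R'])@p+i['t']);print(p,(q[:2]/q[2]).round(1))
```

```text
0.0366 [344. 204.]
0.045 [344.  201.8]
0.05 [344.1 200.5]
0.055 [344.1 199.2]
0.06 [344.1 197.9]
0.07 [344.1 195.2]
(0.455, -0.15, 0.042) [335.  206.5]
(0.4753, -0.1485, 0.042) [330.6 204.5]
(0.4333, -0.148, 0.042) [339.1 209.1]
```

```bash
python3 -m creep '[[[0,0,1],[0,0,0]],[[0,0,2],[0,0,0]],[[0,0,3],[0,0,0]],[[0,0,4],[0,0,0]],[[0,0,5],[0,0,0]],[[0,0,6],[0,0,0]],[[0,0,7],[0,0,0]],[[0,0,8],[0,0,0]],[[0,0,8],[0,0,0]],[[0,0,8],[0,0,0]]]'
```

```text
t: 4.48
position: [0.4539, -0.1899, 0.0279]
ee_rot: [-3.141, 0.025, 0.0]
force: [-0.1, -0.5, 0.2]
width: 0.0001
grip_force: 0.0
```

```bash
cat >> h.py <<'E'
def tip():
    a=cv2.imread("pics/scene0.png");b=arm.snapshot("scene")
    d=(cv2.absdiff(a,b).max(2)>25)[150:260,335:356]
    n,l,st,_=cv2.connectedComponentsWithStats(d.astype(np.uint8))
    k=1+np.argmax(st[1:,4]);r,c=np.nonzero(l==k);m=r.max()
    s=arm.observe();i=arm.camera_info("scene")
    q=np.array(i['K'])@(np.array(i['R'])@s['position']+i['t'])
    print("tip row",m+150,"cols",c[r>=m-1].min()+335,c[r>=m-1].max()+335,"tcp px",(q[:2]/q[2]).round(1),s['position'].round(4),s['force'].round(1))
E
python3 -c "
from h import *
tip()"
python3 -m creep '[[[0,0,1],[0,0,0]],[[0,0,2],[0,0,0]],[[0,0,2],[0,0,0]],[[0,0,3],[0,0,0]],[[0,0,3],[0,0,0]],[[0,0,4],[0,0,0]],[[0,0,4],[0,0,0]],[[0,0,5],[0,0,0]],[[0,0,5],[0,0,0]],[[0,0,5],[0,0,0]]]';python3 -c "
from h import *
tip()"
```

```text
tip row 198 cols 342 348 tcp px [344.  206.4] [ 0.4539 -0.1899  0.028 ] [ 0.5  0.  -0.1]
t: 5.37
position: [0.4539, -0.1899, 0.023]
ee_rot: [-3.141, 0.025, 0.0]
force: [-0.9, -0.1, -0.1]
width: -0.0002
grip_force: 0.0
tip row 199 cols 341 347 tcp px [344.  207.7] [ 0.454  -0.1899  0.023 ] [ 0.8 -0.   0.3]
```

No contact yet at a reported z of 0.023, and the picture puts the fingertip about 30 mm higher than reported. I'll keep going down gently until the force shows contact.

```bash
python3 -m creep '[[[0,0,2],[0,0,0]],[[0,0,3],[0,0,0]],[[0,0,4],[0,0,0]],[[0,0,6],[0,0,0]],[[0,0,7],[0,0,0]],[[0,0,8],[0,0,0]],[[0,0,9],[0,0,0]],[[0,0,10],[0,0,0]],[[0,0,10],[0,0,0]],[[0,0,10],[0,0,0]]]';python3 -c "
from h import *
tip()"
```

```text
t: 6.25
position: [0.4539, -0.1899, 0.013]
ee_rot: [-3.141, 0.025, 0.0]
force: [0.4, 0.3, -0.7]
width: 0.0001
grip_force: 0.0
tip row 202 cols 342 347 tcp px [344.  210.2] [ 0.454  -0.1899  0.013 ] [-0.9  0.2 -0.1]
```

```bash
python3 -m creep '[[[0,0,1],[0,0,0]],[[0,0,2],[0,0,0]],[[0,0,3],[0,0,0]],[[0,0,4],[0,0,0]],[[0,0,5],[0,0,0]],[[0,0,6],[0,0,0]],[[0,0,7],[0,0,0]],[[0,0,8],[0,0,0]],[[0,0,8],[0,0,0]],[[0,0,8],[0,0,0]]]';python3 -c "
from h import *
tip()"
```

```text
t: 7.13
position: [0.4539, -0.1899, 0.0049]
ee_rot: [-3.141, 0.025, 0.0]
force: [0.6, 0.1, 0.5]
width: 0.0001
grip_force: 0.0
tip row 203 cols 341 344 tcp px [344.  212.3] [ 0.454  -0.1899  0.005 ] [-0.2  0.8  0.3]
```

Run:
```python
from h import *
b=arm.snapshot("scene");a=arm.snapshot("top")
cv2.imwrite("pics/m4.png",np.hstack([cv2.resize(b[165:225,315:375],(400,400),interpolation=cv2.INTER_CUBIC),cv2.resize(a[190:270,290:370],(400,400),interpolation=cv2.INTER_CUBIC)]))
```

```text
(no output)
```

View pics/m4.png

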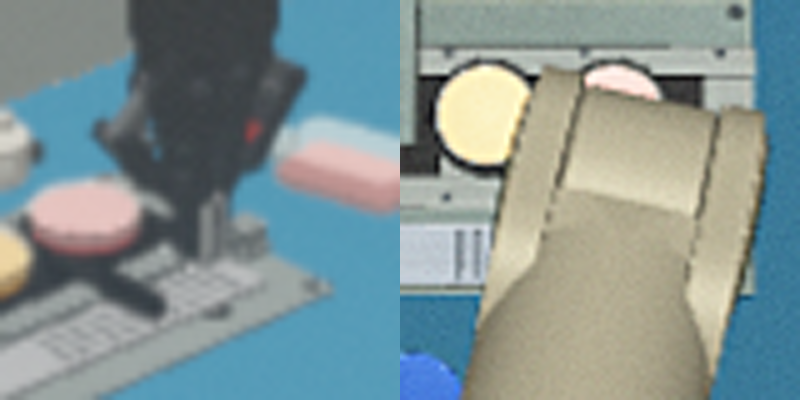

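In the scene view (left) the fingertips are now right over the bar, at pixel (344,204). That fits a true height of about 0.035 at the right lateral place, so the offset is purely in height, about 30 mm. I'll go on down to contact.

```bash
python3 -m creep '[[[0,0,1],[0,0,0]],[[0,0,2],[0,0,0]],[[0,0,3],[0,0,0]],[[0,0,4],[0,0,0]],[[0,0,5],[0,0,0]],[[0,0,6],[0,0,0]],[[0,0,7],[0,0,0]],[[0,0,8],[0,0,0]],[[0,0,8],[0,0,0]],[[0,0,8],[0,0,0]]]';python3 -c "
from h import *
tip()"
```

```text
t: 8.12
position: [0.4539, -0.1899, -0.003]
ee_rot: [-3.141, 0.025, 0.0]
force: [0.5, -0.2, 0.9]
width: 0.0003
grip_force: 0.0
tip row 206 cols 343 348 tcp px [344.  214.4] [ 0.4539 -0.1899 -0.003 ] [-0.3 -0.   0.2]
```

```bash
python3 -m creep '[[[0,0,1],[0,0,0]],[[0,0,1],[0,0,0]],[[0,0,2],[0,0,0]],[[0,0,2],[0,0,0]],[[0,0,3],[0,0,0]],[[0,0,3],[0,0,0]],[[0,0,4],[0,0,0]],[[0,0,4],[0,0,0]],[[0,0,4],[0,0,0]],[[0,0,4],[0,0,0]]]'
```

```text
t: 9.0
position: [0.4539, -0.1899, -0.007]
ee_rot: [-3.141, 0.025, 0.0]
force: [-0.4, 0.2, -0.5]
width: 0.0002
grip_force: 0.0
```

```bash
python3 -m creep '[[[0,0,1],[0,0,0]],[[0,0,1],[0,0,0]],[[0,0,2],[0,0,0]],[[0,0,2],[0,0,0]],[[0,0,3],[0,0,0]],[[0,0,3],[0,0,0]],[[0,0,4],[0,0,0]],[[0,0,4],[0,0,0]],[[0,0,4],[0,0,0]],[[0,0,4],[0,0,0]]]'
```

```text
t: 9.83
position: [0.4539, -0.19, -0.0109]
ee_rot: [-3.141, 0.025, -0.0]
force: [-1.9, -0.0, 3.4]
width: 0.0001
grip_force: 2.2
```

That's contact: 3.4 N at a reported z of -0.011. The next move presses about 9 mm; the spring should then read about 8 N.

```bash
python3 -m creep '[[[0,0,1],[0,0,0]],[[0,0,2],[0,0,0]],[[0,0,3],[0,0,0]],[[0,0,4],[0,0,0]],[[0,0,5],[0,0,0]],[[0,0,6],[0,0,0]],[[0,0,7],[0,0,0]],[[0,0,8],[0,0,0]],[[0,0,9],[0,0,0]],[[0,0,9],[0,0,0]]]';python3 -c "
from h import *
tip();s=arm.observe();print(s['force'],s['moment'])"
```

```text
t: 10.67
position: [0.454, -0.1899, -0.0199]
ee_rot: [3.141, -0.025, 0.0]
force: [-2.5, 1.0, 7.6]
width: 0.0002
grip_force: 4.0
tip row 212 cols 345 349 tcp px [343.9 218.7] [ 0.4539 -0.19   -0.0199] [-2.9  1.8  7.9]
[-2.88183194  1.78308287  7.86734115] [0.15820327 0.67113737 0.00158692]
```

The reading is 7.9 N, so the bar is down about 8.5 mm. Now I'll push along +y (tool -y), keeping it pressed.

```bash
python3 -m creep '[[[0,-1,0.5],[0,0,0]],[[0,-3,0.5],[0,0,0]],[[0,-6,1],[0,0,0]],[[0,-9,1],[0,0,0]],[[0,-12,1],[0,0,0]],[[0,-15,1],[0,0,0]],[[0,-18,1],[0,0,0]],[[0,-21,1],[0,0,0]],[[0,-24,1],[0,0,0]],[[0,-26,1],[0,0,0]]]';python3 -c "
from h import *
tip()
for c in('top','scene'): arm.snapshot(c); print([(d['position'],d['score']) for d in arm.spot_point(c,'seat_a')+arm.spot_point(c,'dish_a')])"
```

```text
t: 11.55
position: [0.456, -0.1659, -0.0199]
ee_rot: [3.139, -0.027, 0.005]
force: [0.1, -6.1, 7.8]
width: 0.0003
grip_force: 4.0
tip row 213 cols 339 341 tcp px [338.3 221. ] [ 0.456  -0.1655 -0.02  ] [ 0.2 -4.9  7.4]
[([332.6, 214.6], 0.77), ([486.4, 211.9], 0.75), ([468.5, 197.7], 0.68), ([307.3, 209.4], 0.5), ([333.5, 210.3], 0.71), ([294.7, 267.6], 0.6), ([231.6, 189.3], 0.57), ([311.2, 211.7], 0.42)]
[([324.4, 200.8], 0.75), ([309.0, 205.1], 0.74), ([412.5, 164.6], 0.67), ([396.0, 166.7], 0.61), ([241.7, 228.1], 0.74), ([327.7, 199.9], 0.64), ([331.2, 235.5], 0.52)]
```

```bash
python3 -m creep '[[[0,-2,0],[0,0,0]],[[0,-5,0],[0,0,0]],[[0,-8,0],[0,0,0]],[[0,-11,0],[0,0,0]],[[0,-14,0],[0,0,0]],[[0,-17,0],[0,0,0]],[[0,-20,0],[0,0,0]],[[0,-23,0],[0,0,0]],[[0,-25,0],[0,0,0]],[[0,-26,0],[0,0,0]]]';python3 -c "
from h import *
tip()
for c in('top','scene'): arm.snapshot(c); print([(d['position'],d['score']) for d in arm.spot_point(c,'dish_a')+arm.spot_point(c,'paddle_back')])"
```

```text
t: 12.73
position: [0.4564, -0.1408, -0.0199]
ee_rot: [3.138, -0.029, 0.006]
force: [0.4, -8.4, 8.0]
width: -0.0
grip_force: 5.7
tip row 208 cols 338 343 tcp px [332.7 223.5] [ 0.4563 -0.1407 -0.02  ] [ 0.7 -6.9  7.6]
[([232.4, 189.4], 0.87), ([297.3, 213.0], 0.59), ([324.7, 212.2], 0.45), ([388.1, 214.8], 0.19), ([455.5, 226.6], 0.92)]
[([240.7, 228.9], 0.68), ([335.9, 236.3], 0.59), ([323.4, 204.0], 0.54), ([306.9, 209.3], 0.48), ([407.5, 172.8], 0.78), ([329.5, 209.8], 0.7)]
```

The sled is moving with the finger: dish_a has shifted about 10 px. The bar is still down at 8 N. About 33 mm remain.

```bash
python3 -m creep '[[[0,-2,0],[0,0,0]],[[0,-5,0],[0,0,0]],[[0,-8,0],[0,0,0]],[[0,-11,0],[0,0,0]],[[0,-14,0],[0,0,0]],[[0,-17,0],[0,0,0]],[[0,-19,0],[0,0,0]],[[0,-21,0],[0,0,0]],[[0,-23,0],[0,0,0]],[[0,-25,0],[0,0,0]]]';python3 -m creep '[[[0,-1,0],[0,0,0]],[[0,-2,0],[0,0,0]],[[0,-3,0],[0,0,0]],[[0,-4,0],[0,0,0]],[[0,-4.5,0],[0,0,0]],[[0,-5,0],[0,0,0]],[[0,-5.5,0],[0,0,0]],[[0,-6,0],[0,0,0]],[[0,-6,0],[0,0,0]],[[0,-6,0],[0,0,0]]]'
```

```text
t: 13.92
position: [0.4568, -0.1161, -0.02]
ee_rot: [3.138, -0.03, 0.006]
force: [0.1, -9.8, 7.0]
width: 0.0002
grip_force: 5.9
t: 14.75
position: [0.4569, -0.1101, -0.02]
ee_rot: [3.138, -0.029, 0.006]
force: [-0.3, -8.6, 8.2]
width: 0.0
grip_force: 5.8
```

Nearly home. I'll advance in small steps until the end stop shows in the force.

```bash
python3 -m creep '[[[0,-0.5,0],[0,0,0]],[[0,-1,0],[0,0,0]],[[0,-1.5,0],[0,0,0]],[[0,-2,0],[0,0,0]],[[0,-2.5,0],[0,0,0]],[[0,-3,0],[0,0,0]],[[0,-3.5,0],[0,0,0]],[[0,-4,0],[0,0,0]],[[0,-4,0],[0,0,0]],[[0,-4,0],[0,0,0]]]'
```

```text
t: 15.58
position: [0.457, -0.1062, -0.02]
ee_rot: [3.138, -0.03, 0.006]
force: [-0.3, -8.7, 7.4]
width: -0.0
grip_force: 5.9
```

```bash
python3 -m creep '[[[0,-0.5,0],[0,0,0]],[[0,-1,0],[0,0,0]],[[0,-1.3,0],[0,0,0]],[[0,-1.6,0],[0,0,0]],[[0,-2,0],[0,0,0]],[[0,-2.3,0],[0,0,0]],[[0,-2.6,0],[0,0,0]],[[0,-3,0],[0,0,0]],[[0,-3,0],[0,0,0]],[[0,-3,0],[0,0,0]]]'
```

```text
t: 16.42
position: [0.457, -0.1059, -0.0199]
ee_rot: [3.136, -0.033, 0.006]
force: [-1.3, -18.0, 6.3]
width: 0.0
grip_force: 10.2
```

The end stop is reached: motion stopped at y = -0.106 and the force rose to 18 N. I'll back off slightly from the paddle, then lift away.

```bash
python3 -m creep '[[[0,2,0],[0,0,0]],[[0,4,0],[0,0,0]],[[0,6,0],[0,0,0]],[[0,8,0],[0,0,0]],[[0,8,-3],[0,0,0]],[[0,8,-7],[0,0,0]],[[0,8,-12],[0,0,0]],[[0,8,-18],[0,0,0]],[[0,8,-26],[0,0,0]],[[0,8,-36],[0,0,0]]]'; python3 -m creep '[[[0,8,-10],[0,0,0]],[[0,20,-25],[0,0,0]],[[0,36,-40],[0,0,0]],[[0,55,-55],[0,0,0]],[[0,75,-70],[0,0,0]],[[0,100,-80],[0,0,0]],[[0,125,-85],[0,0,0]],[[0,150,-90],[0,0,0]],[[0,170,-90],[0,0,0]],[[0,180,-90],[0,0,0]]]';python3 - <<'E'
from h import *
a=arm.snapshot("top");b=arm.snapshot("scene")
cv2.imwrite("pics/e.png",np.hstack([cv2.resize(a[185:255,250:350],(400,280),interpolation=cv2.INTER_CUBIC),cv2.resize(b[175:245,265:365],(400,280),interpolation=cv2.INTER_CUBIC)]))
E
```

```text
t: 17.25
position: [0.4543, -0.108, 0.015]
ee_rot: [-3.141, 0.026, 0.003]
force: [0.5, 0.1, -0.1]
width: 0.0001
grip_force: 0.0
t: 18.08
position: [0.4513, -0.292, 0.106]
ee_rot: [3.14, -0.032, 0.001]
force: [-0.2, -0.4, -0.3]
width: 0.0002
grip_force: 0.0
```

View pics/e.png

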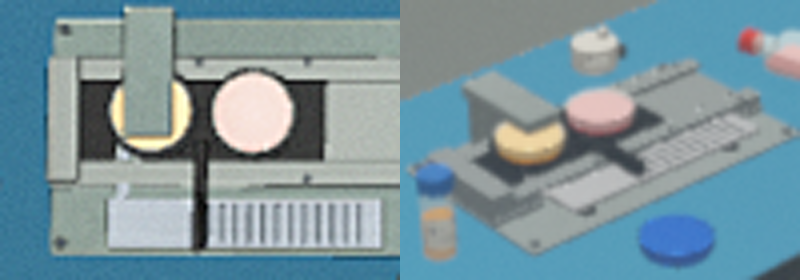

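The top view (left) shows the sled's front edge at the end stop (crop column 80), the tooth in the notch at (122,155) and both dishes seated. The scene view (right) shows the bar up and the bystanders in place.

```bash
python3 -c "
from h import *
print('sled y est',ray('top',(299.6,240),.042)[1]+.1163)
print(arm.hand_in())"
```

```text
sled y est 0.02641045804289316
the job is handed in; nothing more can be done
None
```

The sled is home against the end stop (estimated track y about 26 mm, home is 27 mm), the catch bar is back up with its tooth in the notch, both dishes are in their seats, and the job was handed in at about 18 s; no verdict came back.

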